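# Refit the dose knob of the laundry dosing unit and hold it pressed to prime the pump

### The job

The dose knob has come off the laundry dosing unit and its pump has to be primed. First turn the round vent cap on the unit's tank anticlockwise to its open stop so that the tank can breathe; then turn the loose knob so that its D-shaped bore matches the flat of the pump shaft, push it fully home on the shaft, and prime by pressing the knob down as far as it goes. Finish while still holding the knob pressed in, and leave the other things on the worktop where they are.

Things in the scene. Friction and masses are not known exactly. Their poses are not given: they have to be found in the camera images.
- dosing_unit: Laundry dosing unit fixed to the worktop: low housing 150 (x) x 270 (y) x 70 mm high, white tank at its left (+y), grey pump head at its right (-y), two hose barbs 20 mm out at the back (+x). Origin: centre of its underside; front looks to its -x. On its flat top stand the vent cap at (0, +78) mm and the pump shaft at (0, -78) mm of its own axes.
- vent_cap (a joint): Angle of the round black ribbed screw cap on the tank (43 mm diameter, 26 mm high), rad: grows as it turns anticlockwise seen from above; 0 closed, 1.5 the open stop. Captive on its thread: it rises 1.6 mm per rad, turns stiffly (0.12 N m) and stays where it is left. It starts nearly closed.
- vent_cap_top (a point): Centre of the vent cap's top face, about 104 mm above the worktop when closed; the ribbed side reaches 26 mm down from it, and the tank's flat top lies 34 mm below it. z up; it turns with the cap, whose raised index line lies on its -x side.
- dose_knob: Loose black dose knob, standing right way up on the worktop. Round base 50 mm diameter, 18 mm high; across its top a straight grip bar 42 mm long (along its x), 12 mm wide (y), from 18 to 38 mm above the underside. Origin: centre of the underside; z up. The end of the bar on its -x side carries the pointer line. About 45 g.
- knob_bore (a point): Mouth of the knob's D-shaped bore, on its axis, 3 mm above its underside, axes as the knob's; the bore opens downward, is 12.5 mm deep, of radius 9.75 mm, with its flat 2.75 mm from the axis on the knob's -x side (the pointer's side).
- shaft_seat (a point): Point on the pump shaft's axis where the knob's origin comes when the knob is fully home; 76 mm above the worktop while unpressed. Its axes turn with the shaft: z up, the shaft's flat lies on its -x side, so the knob fits when both have the same yaw (within about 0.1 rad). A 30 mm steel collar 3 mm above this point carries the knob's hub; a small nib on it marks the flat's side.
- shaft_end (a point): Upper end of the pump shaft, on its axis, 15 mm above shaft_seat. The shaft is smooth steel, D section, 18 mm diameter with its flat 2 mm from the axis; its last 2.5 mm taper (round side by 1.4 mm, flat by 0.8 mm). It turns only stiffly (0.15 N m).
- prime_press (a joint): How far the shaft is pushed down, m: 0 at rest, 0.005 fully pressed (the stop). A spring carries it: it yields from 6 N and needs 10 N at the stop; it comes up again as soon as it is let go.
- keys_1: bystander: bunch of keys, 110 x 121 x 8 mm, origin at the centre of its underside
- pegs_4: bystander: white clothes peg, 72 mm long along its y, origin at the centre of its underside
- pegs_5: bystander: wooden clothes peg, 72 mm long along its y, origin at the centre of its underside
- tape_1: bystander: roll of tape, 58 mm across, 19 mm high, origin at the centre of its underside
- bottle_2: bystander: small brown dropper bottle, 33 mm across, 102 mm high, origin at the centre of its underside

How it is judged:
By the outcome, as a careful person would: the job done as asked, in the order asked, and still so for the second after the job is handed in, while the arm keeps its last pose, push and grip.
It also fails if it takes over 54 s, if anything falls off the work surface, if the arm or the gripper's body presses on something with over 40 N, if the wrist force passes 120 N, or if a joint passes its speed limit or range.

### The arm

A 6-joint arm with a two-finger parallel gripper is mounted at the origin on a cart in front of the work surface, level with it; the furniture and walls round the work are solid. World frame = base frame: x ahead of the robot, y to its left, z up, the work surface at z = 0. Lengths are in mm, angles in rad, forces in N, time in s.
With the tool pointing down it reaches from about 400 to 925 mm from the base axis. Payload 3.4 kg.
Tool frame: the origin (TCP) lies at the very end of the fingers, on their centre line; the grasp point (between the pads) lies 19 mm behind it (arm.grip_point_offset is the distance from the TCP to the grasp point, in mm); x points along the fingers, z is the direction in which the jaws open and shut, and the axes are right-handed (so a half turn about x gives the same grasp; the last joint's range is limited). The gripper opens to 85 mm and grips with 20 to 120 N. Pads are 22 mm wide; open, the fingers measure 114 mm over their backs; the gripper's body (76 mm by 85 mm) begins 54 mm behind the grasp point. The pads swing forward as they close: fully open they stand 13 mm farther back than shut.
Start: joints at [-1.198, 0.307, 1.506, -0, 1.328, -0.073], TCP at [247.906, -518.819, 231.305] pointing down, gripper open.
Joint ranges: [-3.12, 3.12], [-1.05, 2.28], [0.14, 2.33], [-1.42, 4.57], [0.1, 2.73], [-2.68, 2.68]. Speed limits (rad/s): [2.57, 2.57, 3.14, 3.14, 3.14, 3.14].

### API

Orientations are given as a unit quaternion [x, y, z, w].
In Python, from workcell import arm, viewer, order gives the robot as it stands.
- The arm moves only by the tool drive_tool, never from a script. Its argument "commands" is one flat list of numbers, 7 for each row, row after row: the opening in per cent of the stroke, from 0 (shut) to 100 (fully open), then the shift along the tool's x, y, z in mm, then the turn, a rotation vector about the tool's x, y, z in rad. In form: [fingers, dx, dy, dz, wx, wy, wz, fingers, dx, dy, dz, wx, wy, wz, ...]. A call has 1 to 20 rows; each row is the pose to reach, as a shift and turn from the pose commanded when the call began, along the tool's axes at that moment; what a row does not reach only later rows make up. A row lasts 1/8 s, in which the tool goes at most 62.5 mm and 10.7 degrees, less where a joint would pass 70% of its speed; a pose out of reach is approached as far as the arm can. A call with a gripper value outside its range is refused whole. The fingers move at their own pace and stop on an object; "force" is the grip in N (left out, the last holds). Time passes only in rows, so rows that repeat a pose let the fingers close. It gives the time, the measured TCP pose, the force and the opening at its end, in the units of the state.
- arm.state(): the state, without advancing time (a new reading comes with each control period).
- viewer.capture(name): name is "scene" or "side" or "wrist"; returns a dict with "img" (384x512x3 uint8, red, green, blue), "depth" (384x512 float32, mm along the optical axis (not along the pixel's ray), 0 where there is no reading), "intrinsics" (3x3 intrinsics, pixels), "world_from_camera" (4x4, takes a point from camera to world coordinates); the wrist camera has in their place "mount" (4x4, takes a point from camera to tool coordinates, whose origin is the TCP and whose axes are the tool frame's). Camera axes: x right, y down, z forward; pixel columns grow to the right and rows downward; lengths in mm; the calibration is good to about 2 mm. A picture is of the moment at which its call begins: read the wrist's pose just before it.
- order.hand_in(): hands the job in, once; it reports no verdict.
The state is a dict: "time": time; "joints": joint angles; "joint_velocities": joint speeds; "effort": joint torques, N m; "position": TCP position; "tcp_rot": TCP orientation; "ft_force": force on the tool from outside, world axes, zero at the start; "torque": the same for the moment, N m; "grip_width": finger opening in mm.
Only numpy, scipy, OpenCV 4.12 (cv2) and the standard library are available. Lean on these libraries where they do the work, as an engineer would, in place of code of your own. Each camera call takes 0.05 s, during which the arm holds its last target.

## Working session

There is one attempt and no reset: what is moved stays moved. The work goes in short steps, Python scripts to look and compute and a tool call to move; the robot and the scene stay as the last step left them, time stands still between calls to the robot, and variables do not carry over. Pictures are saved under pics/ and viewed, and the job is handed in when it is done.

Besides the shell and the picture viewer there is one more tool, called after "Call:" as a command line: name --argument value ..., lists and objects as JSON in quotes. drive_tool: Moves the arm, as the interface text tells. Its arguments: {"type":"object","properties":{"commands":{"type":"array","items":{"type":"number"}},"force":{"type":"number"}},"required":["commands"]}

```bash
mkdir -p pics; ls; cat > h.py <<'E'
import numpy as np, cv2
from workcell import arm, viewer, order
from scipy.spatial.transform import Rotation as R
def snap(n,f):
    s=arm.state(); c=viewer.capture(n)
    cv2.imwrite(f'pics/{f}.png',c['img'][:,:,::-1])
    if 'mount' in c:
        T=np.eye(4);T[:3,:3]=R.from_quat(s['tcp_rot']).as_matrix();T[:3,3]=s['position']
        c['world_from_camera']=T@c['mount']
    np.savez(f'pics/{f}.npz',img=c['img'],depth=c['depth'],K=c['intrinsics'],T=c['world_from_camera'])
    return c
def load(f):
    d=np.load(f'pics/{f}.npz'); return {k:d[k] for k in d}
def ray(c,u,v,z):
    K=c['K'] if 'K' in c else c['intrinsics'];T=c['T'] if 'T' in c else c['world_from_camera']
    d=T[:3,:3]@np.linalg.solve(K,[u,v,1.]);o=T[:3,3]
    return o+d*(z-o[2])/d[2]
def cloud(c):
    K=c['K'];T=c['T'];h,w=c['depth'].shape
    u,v=np.meshgrid(np.arange(w),np.arange(h));d=c['depth'].astype(float)
    p=np.stack([(u-K[0,2])/K[0,0]*d,(v-K[1,2])/K[1,1]*d,d],-1)
    P=p@T[:3,:3].T+T[:3,3]; P[d==0]=np.nan; return P
E
python3 - <<'E'
from h import *
for n in ['scene','side','wrist']:
    c=snap(n,n+'0'); print(n,c['intrinsics'][0],c['world_from_camera'].round(2).tolist())
print(arm.state(), arm.grip_point_offset)
E
```

```text
pics
scene [481.97139475   0.         259.61058812] [[-0.5, -0.61, 0.61, -353.15], [-0.86, 0.36, -0.35, 493.7], [-0.0, -0.71, -0.71, 1127.19], [0.0, 0.0, 0.0, 1.0]]
side [434.14457654   0.         250.50440056] [[-0.21, -0.5, 0.84, -578.5], [-0.98, 0.13, -0.16, 170.17], [-0.03, -0.86, -0.51, 763.67], [0.0, 0.0, 0.0, 1.0]]
wrist [273.37046044   0.         250.8578991 ] [[0.43, -0.87, -0.25, 310.2], [-0.9, -0.42, -0.12, -489.58], [-0.0, 0.27, -0.96, 373.66], [0.0, 0.0, 0.0, 1.0]]
{'time': 0.15, 'joints': array([-1.19849339e+00,  3.07413506e-01,  1.50736446e+00, -1.89662657e-05,
        1.32840402e+00, -7.35034904e-02]), 'joint_velocities': array([ 0.00046037, -0.00170117, -0.00421725,  0.00026119, -0.00044646,
       -0.00078812]), 'effort': array([ 8.45871709e-04, -4.57977211e+01, -2.52220255e+01, -1.05096105e-04,
        8.48065160e-03, -2.45052337e-05]), 'position': array([ 247.70886725, -518.32218196,  230.58892384]), 'tcp_rot': array([ 0.37742596,  0.59861744, -0.3767689 ,  0.59770561]), 'ft_force': array([ 0.31787111,  0.06361321, -0.05600891]), 'torque': array([-0.00996397, -0.00504488,  0.01849797]), 'grip_width': 85.2575503843159} 18.700000000000003
```

```bash
ls pics
```

```text
scene0.npz
scene0.png
side0.npz
side0.png
wrist0.npz
wrist0.png
```

View pics/scene0.png

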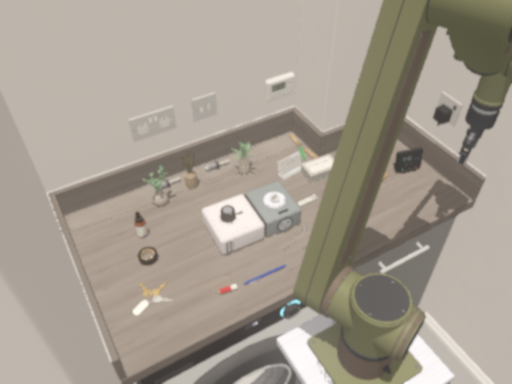

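View pics/side0.png

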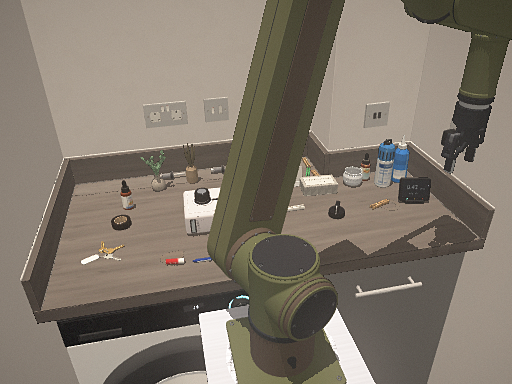

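View pics/wrist0.png

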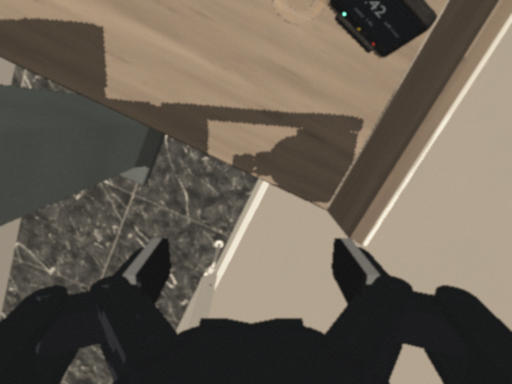

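The scene view shows the vent cap at about (228,213) and the shaft at (274,200). The side view shows the knob at about (337,211). The arm hides the knob in the scene view.

```bash
python3 - <<'E'
from h import *
s=load('scene0');d=load('side0')
print('cap',ray(s,228,210,105).round(),'shaft',ray(s,274,198,91).round(),'knob',ray(d,337,211,18).round(), 'capside',ray(d,203,190,105).round())
P=cloud(s);Q=cloud(d)
# knob cloud
m=(abs(Q[...,0]-ray(d,337,211,18)[0])<60)&(abs(Q[...,1]-ray(d,337,211,18)[1])<50)&(Q[...,2]>6)
print(m.sum(),Q[m].min(0),Q[m].max(0),np.median(Q[m],0))
mm=(P[...,2]>60)&(P[...,2]<82)&(P[...,0]>350)&(P[...,0]<800)&(abs(P[...,1])<400)
v,u=np.nonzero(mm);
k=(u>195)&(u<305)&(v>175)&(v<255)
pts=P[v[k],u[k]]
r=cv2.minAreaRect(pts[:,:2].astype(np.float32));print(r,np.median(pts[:,2]))
def crop(f,x,y,w,h,k,o):
    i=cv2.imread(f'pics/{f}.png')[y:y+h,x:x+w];cv2.imwrite(f'pics/{o}.png',cv2.resize(i,None,fx=k,fy=k,interpolation=cv2.INTER_CUBIC))
crop('scene0',190,165,130,100,6,'sc0c');crop('side0',310,190,60,40,10,'sd0c')
E
```

```text
cap [513. 100. 105.] shaft [499. -47.  91.] knob [ 437. -291.   18.] capside [515. 100. 105.]
169 [ 420.79294593 -315.44904516    6.17409815] [ 469.73919024 -270.90142561   39.42389768] [ 437.75928909 -290.41763338   16.06878053]
((511.440673828125, 24.776962280273438), (270.7933349609375, 153.68589782714844), 86.5371322631836) 68.72567136440102
```

View pics/sc0c.png

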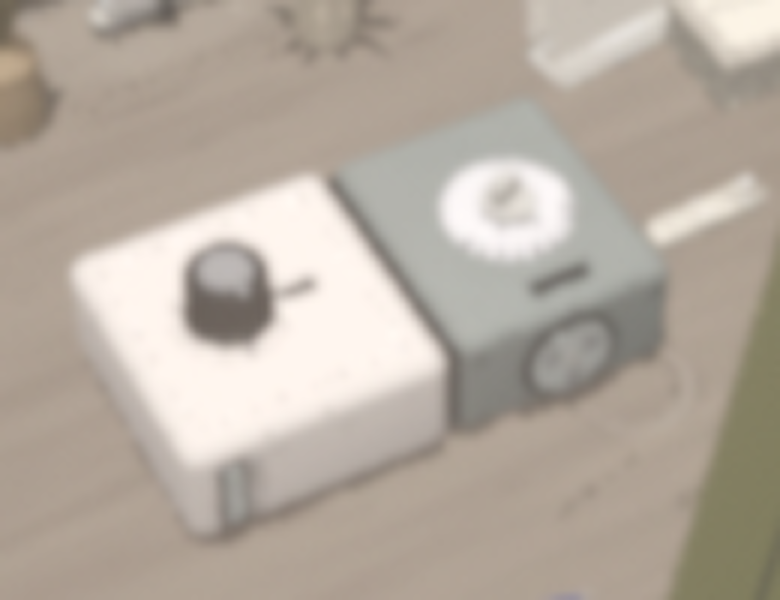

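View pics/sd0c.png

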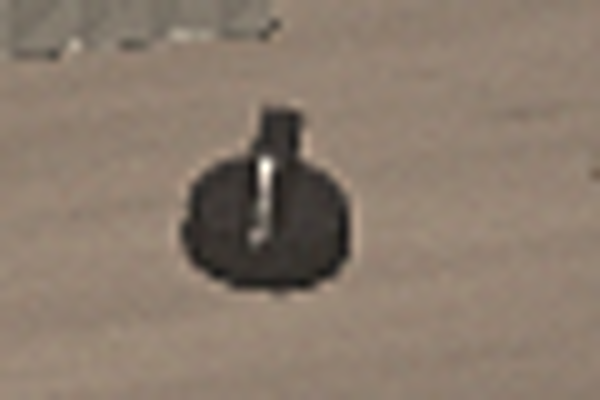

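```bash
cat >> h.py <<'E'
def rot(psi):
    c,s=np.cos(psi),np.sin(psi); return np.array([[0,-s,c],[0,c,s],[-1,0,0.]])
def plan(p,psi):
    s=arm.state();R0=R.from_quat(s['tcp_rot']).as_matrix()
    d=R0.T@(np.array(p)-s['position']);w=R.from_matrix(R0.T@rot(psi)).as_rotvec()
    print('shift',d.round(1),'turn',w.round(3),'rows',np.linalg.norm(d)/62.5,np.linalg.norm(w)/.1867)
def st():
    s=arm.state();R0=R.from_quat(s['tcp_rot']).as_matrix()
    print('t',round(s['time'],2),'p',s['position'].round(1),'psi',round(np.arctan2(R0[1,2],R0[0,2]),3),'x',R0[:,0].round(3),'q',s['joints'].round(3),'F',s['ft_force'].round(1),'M',s['torque'].round(2),'g',round(s['grip_width'],1))
E
python3 - <<'E'
from h import *
st();
psi=0.43
R0=R.from_quat(arm.state()['tcp_rot']).as_matrix();print(R0.round(3))
psi=np.arctan2(R0[1,2],R0[0,2])
plan((430,-291,230),psi)
plan((430,-291,230),psi+0.5)
E
```

```text
t 0.15 p [ 247.7 -518.3  230.6] psi -1.125 x [-0.001  0.001 -1.   ] q [-1.198  0.307  1.507 -0.     1.328 -0.074] F [ 0.3  0.1 -0.1] M [-0.01 -0.01  0.02] g 85.3
[[-0.001  0.902  0.431]
 [ 0.001  0.431 -0.902]
 [-1.     0.    -0.002]]
shift [   0.8  262.5 -126.5] turn [-0.    -0.002 -0.   ] rows 4.662175377519449 0.008513323015730014
shift [   0.8  262.5 -126.5] turn [-0.5   -0.002 -0.   ] rows 4.662175377519449 2.6781068638055214
```

Call:
drive_tool --commands '[100,0,262,-126,0.35,0,0,100,0,262,-126,0.35,0,0,100,0,262,-126,0.35,0,0,100,0,262,-126,0.35,0,0,100,0,262,-126,0.35,0,0,100,0,262,-126,0.35,0,0,100,0,262,-126,0.35,0,0]'

```text
time: 1.02
position: [429.7, -292.3, 231.1]
tcp_rot: [0.475, 0.524, -0.476, 0.523]
ft_force: [-1.1, 0.2, -0.2]
grip_width: 85.3
```

```bash
python3 - <<'E'
from h import *
st();snap('wrist','w1');st();snap('scene','scene1')
plan((505,30,260),-1.57)
E
```

```text
t 1.02 p [ 429.7 -292.3  231.1] psi -1.474 x [-0.001 -0.    -1.   ] q [-6.780e-01  2.300e-01  1.619e+00 -1.000e-03  1.293e+00  7.960e-01] F [-1.1  0.2 -0.2] M [-0.03  0.    0.02] g 85.3
t 1.07 p [ 429.4 -292.7  231.1] psi -1.475 x [-0.001 -0.    -1.   ] q [-6.790e-01  2.300e-01  1.619e+00 -1.000e-03  1.293e+00  7.960e-01] F [ 0.2 -0.6  0.4] M [-0.03 -0.04  0.02] g 85.7
shift [ -28.9  105.9 -314.4] turn [0.094 0.    0.001] rows 5.328320278516409 0.5024733403437801
```

View pics/w1.png

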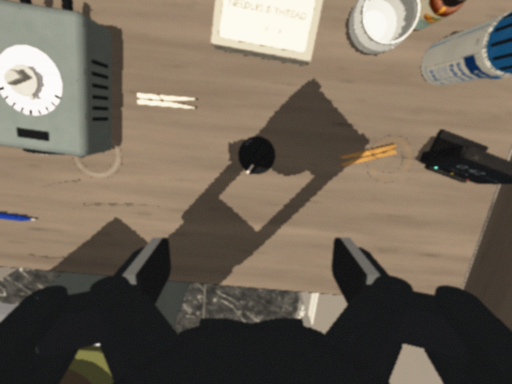

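Wrist view: the knob is at about (257,155), with its pointer towards (250,171). The pegs stay clear at (165,100) and (370,153). Next I look at the unit.

Call:
drive_tool --commands '[100,-10,110,-360,0.09,0,0,100,-10,110,-360,0.09,0,0,100,-10,110,-360,0.09,0,0,100,-10,110,-360,0.09,0,0,100,-10,110,-360,0.09,0,0,100,-10,110,-360,0.09,0,0,100,-10,110,-360,0.09,0,0,100,-10,110,-360,0.09,0,0]'

```text
time: 2.12
position: [504.9, 75.6, 241.1]
tcp_rot: [0.498, 0.501, -0.499, 0.501]
ft_force: [-0.2, -0.6, 0.0]
grip_width: 85.6
```

```bash
python3 - <<'E'
from h import *
st();snap('wrist','w2');st()
E
```

```text
t 2.12 p [504.9  75.6 241.1] psi -1.565 x [-0.001 -0.001 -1.   ] q [ 6.700e-02  2.090e-01  1.621e+00 -1.000e-03  1.312e+00  1.632e+00] F [-0.2 -0.6  0. ] M [0.02 0.02 0.02] g 85.6
t 2.17 p [504.8  75.  241.1] psi -1.567 x [-0.001 -0.001 -1.   ] q [ 6.500e-02  2.090e-01  1.621e+00 -1.000e-03  1.312e+00  1.632e+00] F [-0.1 -0.3  0. ] M [ 0.02 -0.04 -0.01] g 85.6
```

View pics/w2.png

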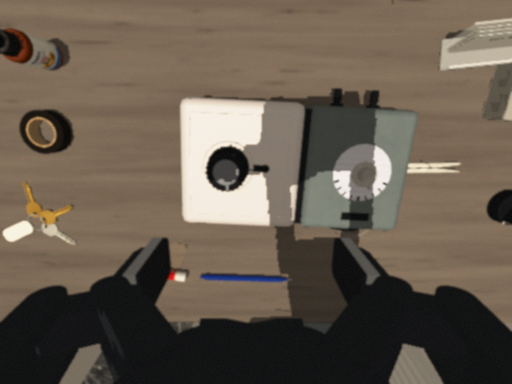

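```bash
python3 - <<'E'
from h import *
c=load('w2')
g=cv2.cvtColor(c['img'],cv2.COLOR_RGB2GRAY)
m=((g<75)).astype(np.uint8);m[:, :200]=0;m[:,252:]=0;m[:135]=0;m[195:]=0
cv2.imwrite('pics/m.png',m*255)
n,l,s,ce=cv2.connectedComponentsWithStats(m);i=1+np.argmax(s[1:,4]);print(s[i],ce[i])
P=cloud(c)
cap=(P[...,2]>97)&(P[...,2]<112);cap[:,:190]=0;cap[:,270:]=0;cap[:130]=0;cap[200:]=0
v,u=np.nonzero(cap);print('captop px',u.mean(),v.mean(),len(u),P[cap].mean(0),np.median(P[cap],0), (u.min(),u.max(),v.min(),v.max()))
(cx,cy),r=cv2.minEnclosingCircle(np.stack([u,v],1).astype(np.float32));print(cx,cy,r,ray(c,cx,cy,104))
top=(P[...,2]>60)&(P[...,2]<80)&(abs(P[...,0]-510)<100)&(abs(P[...,1]-25)<160)
print(cv2.minAreaRect(P[top][:,:2].astype(np.float32)),np.median(P[top][:,2]))
sh=(P[...,2]>84)&(P[...,2]<97)&(P[...,1]<0)&(P[...,1]>-110)&(abs(P[...,0]-510)<60)
v,u=np.nonzero(sh);print('shaft',len(u),u.mean(),v.mean(),P[sh].mean(0),ray(c,u.mean(),v.mean(),91))
# unit corners from image
for (a,b,o) in [(200,130,'capc'),(325,135,'shc')]:
    i=c['img'][b:b+75,a:a+80,::-1];cv2.imwrite(f'pics/{o}.png',cv2.resize(i,None,fx=8,fy=8,interpolation=cv2.INTER_CUBIC))
i=np.hstack([cv2.imread('pics/capc.png')[:, :],cv2.imread('pics/shc.png')]);cv2.imwrite('pics/two.png',cv2.resize(i,(800,375)))
E
```

```text
[ 207  147   43   43 1272] [227.20204403 166.67688679]
captop px 225.28082191780823 170.69406392694063 1314 [519.04773545 101.35926387 104.14044691] [519.10437015 101.38131468 104.35659524] (np.int64(205), np.int64(246), np.int64(150), np.int64(191))
225.4429931640625 170.53746032714844 20.940603256225586 [519.28801698 101.20405094 104.        ]
((513.7965698242188, 25.209701538085938), (267.8498840332031, 151.1112060546875), 87.05876159667969) 70.63675991545603
shaft 163 365.81595092024537 173.50306748466258 [514.11575579 -51.16396352  90.24037408] [514.27540302 -50.85933568  91.        ]
```

View pics/two.png

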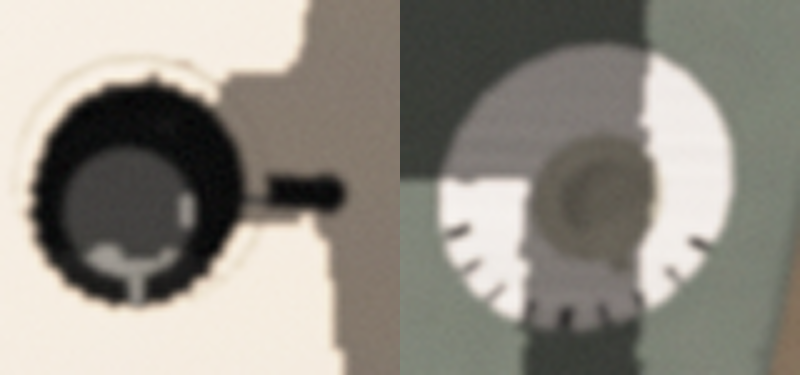

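```bash
python3 - <<'E'
from h import *
c=load('w2');P=cloud(c)
print(P[164:174:2,248:276:3,2].round(0)); print(P[168,248:276:3,1].round(0))
sc=load('scene1');print(sc['depth'].shape)
plan((518.8,102,160),-1.6);plan((518.8,102,76),-1.6)
E
```

```text
[[76. 74. 72. 72. 72. 72. 71. 72. 71. 72.]
 [76. 73. 72. 72. 73. 74. 75. 72. 72. 71.]
 [76. 72. 71. 70. 71. 74. 73. 71. 72. 72.]
 [75. 73. 72. 73. 72. 73. 72. 72. 71. 72.]
 [74. 73. 71. 71. 70. 71. 73. 72. 70. 71.]]
[78. 75. 71. 68. 64. 61. 57. 54. 50. 47.]
(384, 512)
shift [ 81.   14.2 -27. ] turn [0.033 0.001 0.001] rows 1.3853718428077921 0.1789232062437788
shift [165.   14.3 -27.1] turn [0.033 0.001 0.001] rows 2.6855092242409677 0.1789232062437788
```

Call:
drive_tool --commands '[100,70,14,-27,0,0,0,100,70,14,-27,0,0,0,100,120,14,-27,0,0,0,100,163,14,-27,0,0,0,100,163,14,-27,0,0,0,35,163,14,-27,0,0,0,35,163,14,-27,0,0,0,35,163,14,-27,0,0,0,35,163,14,-27,0,0,0]' --force 40

```text
time: 3.3
position: [520.6, 102.4, 80.9]
tcp_rot: [0.499, 0.5, -0.498, 0.503]
ft_force: [-1.6, -6.6, 7.2]
grip_width: 41.8
```

```bash
python3 - <<'E'
from h import *
st();snap('side','s3')
E
```

```text
t 3.3 p [520.6 102.4  80.9] psi -1.564 x [ 0.005 -0.002 -1.   ] q [ 0.117  0.406  1.796 -0.004  0.935  1.682] F [-1.6 -6.6  7.2] M [-0.87  0.12  0.01] g 41.8
```

Call:
drive_tool --commands '[35,-2,0,0,-0.13,0,0,35,-2,0,0,-0.26,0,0,35,-2.2,0,0,-0.39,0,0,35,-2.4,0,0,-0.52,0,0,35,-2.6,0,0,-0.65,0,0,35,-2.8,0,0,-0.78,0,0,35,-3,0,0,-0.91,0,0,35,-3.2,0,0,-1.04,0,0,35,-3.4,0,0,-1.17,0,0,35,-3.6,0,0,-1.3,0,0,35,-3.6,0,0,-1.3,0,0]'

```text
time: 4.72
position: [518.5, 104.7, 83.1]
tcp_rot: [0.094, 0.701, -0.093, 0.701]
ft_force: [-2.4, 3.9, 5.2]
grip_width: 41.4
```

```bash
python3 - <<'E'
from h import *
st()
E
```

```text
t 4.72 p [518.5 104.7  83.1] psi -0.266 x [ 0.     0.002 -1.   ] q [0.118 0.403 1.794 0.002 0.944 0.384] F [-2.4  3.9  5.2] M [0.75 0.63 0.08] g 41.4
```

Call:
drive_tool --commands '[35,0,0,0,-0.08,0,0,35,0,0,0,-0.14,0,0,35,0,0,0,-0.2,0,0,35,0,0,0,-0.2,0,0]'

```text
time: 5.22
position: [518.0, 104.8, 83.1]
tcp_rot: [0.026, 0.707, -0.024, 0.706]
ft_force: [-4.3, 4.6, 7.1]
grip_width: 41.4
```

```bash
python3 - <<'E'
from h import *
st()
E
```

```text
t 5.22 p [518.  104.8  83.1] psi -0.07 x [-0.001  0.002 -1.   ] q [0.118 0.403 1.794 0.003 0.945 0.186] F [-4.3  4.6  7.1] M [ 0.65  0.84 -0.77] g 41.4
```

Call:
drive_tool --commands '[35,0,0,0,-0.06,0,0,35,0,0,0,-0.1,0,0,35,0,0,0,-0.1,0,0]'

```text
time: 5.6
position: [517.7, 105.6, 83.0]
tcp_rot: [-0.01, 0.707, 0.012, 0.707]
ft_force: [-5.2, 8.2, 6.8]
grip_width: 41.4
```

```bash
python3 - <<'E'
from h import *
st()
E
```

```text
t 5.6 p [517.7 105.6  83. ] psi 0.031 x [-0.001  0.003 -1.   ] q [0.119 0.403 1.794 0.004 0.945 0.086] F [-5.2  8.2  6.8] M [ 1.09  0.87 -0.39] g 41.4
```

Call:
drive_tool --commands '[80,0,0,0,0,0,0,100,0,0,0,0,0,0,100,-20,0,0,0,0,0,100,-75,0,0,0,0,0,100,-120,0,0,0.18,0,0,100,-150,0,0,0.36,0,0,100,-150,0,0,0.54,0,0,100,-150,0,0,0.72,0,0,100,-150,0,0,0.9,0,0,100,-150,0,0,1.08,0,0,100,-150,0,0,1.26,0,0,100,-150,0,0,1.44,0,0,100,-150,0,0,1.6,0,0,100,-150,0,0,1.6,0,0]'

```text
time: 7.35
position: [519.2, 103.4, 231.9]
tcp_rot: [0.498, 0.501, -0.498, 0.502]
ft_force: [-0.4, -0.1, -0.1]
grip_width: 85.7
```

```bash
python3 - <<'E'
from h import *
snap('wrist','w4');st()
i=load('w4')['img'][90:270,130:400,::-1];cv2.imwrite('pics/w4c.png',cv2.resize(i,None,fx=2.9,fy=2.9,interpolation=cv2.INTER_CUBIC))
plan((510,-52,150),-1.6)
E
```

```text
t 7.4 p [519.1 103.4 231.9] psi -1.563 x [ 0. -0. -1.] q [ 0.117  0.243  1.599 -0.     1.3    1.68 ] F [-1.1  0.8  0.1] M [-0.03  0.06  0.03] g 85.2
shift [ 82.  -10.4 155.3] turn [ 0.037  0.    -0.   ] rows 2.815096800423687 0.19962418354387934
```

View pics/w4c.png

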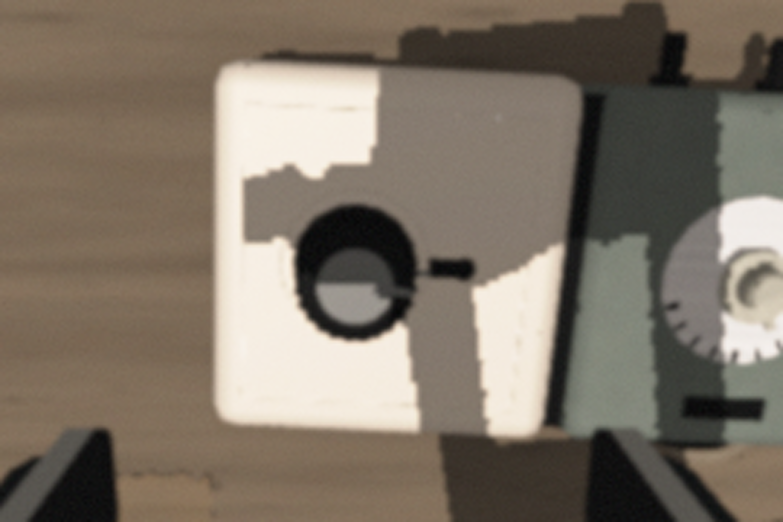

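The index line now points right (410,294 in the crop), from pointing down before. The turning moment jumped to about 0.8 N m and the grip slipped, so the cap is at its open stop. Next, the shaft.

Call:
drive_tool --commands '[100,20,-10,60,0,0,0,100,50,-10,120,0,0,0,100,82,-10,155,0,0,0,100,82,-10,155,0,0,0,100,82,-10,155,0,0,0]'

```text
time: 8.02
position: [510.1, -51.2, 150.2]
tcp_rot: [0.499, 0.502, -0.498, 0.501]
ft_force: [1.2, -0.6, -0.5]
grip_width: 85.4
```

```bash
python3 - <<'E'
from h import *
snap('wrist','w5');st()
c=load('w5');i=c['img'][:,:,::-1]
cv2.imwrite('pics/w5b.png',cv2.resize(i[140:260,170:330],None,fx=5,fy=5,interpolation=cv2.INTER_CUBIC))
P=cloud(c)
for lo,hi in [(72,77),(77,84),(86,97)]:
  sh=(P[...,2]>lo)&(P[...,2]<hi)&(abs(P[...,1]+52)<45)&(abs(P[...,0]-510)<45)
  v,u=np.nonzero(sh);print(lo,hi,len(u),u.mean(),v.mean(),np.median(P[sh],0).round(1),P[sh].min(0).round(1),P[sh].max(0).round(1))
E
```

```text
t 8.07 p [510.5 -50.7 150.7] psi -1.564 x [ 0.001  0.    -1.   ] q [-1.820e-01  2.990e-01  1.748e+00  1.000e-03  1.093e+00  1.382e+00] F [-0.4 -0.3  0.1] M [-0.01  0.04  0.03] g 85.2
72 77 444 251.4346846846847 196.66216216216216 [516.3 -51.4  72.2] [465.2 -96.2  72. ] [553.8  -7.4  76.9]
77 84 708 254.1906779661017 202.32909604519773 [511.3 -55.4  79.5] [493.8 -68.6  77.3] [526.1 -39.7  83.9]
86 97 272 252.45220588235293 202.6433823529412 [514.6 -52.8  91.2] [506.6 -62.3  86.3] [520.1 -45.7  93.3]
```

View pics/w5b.png

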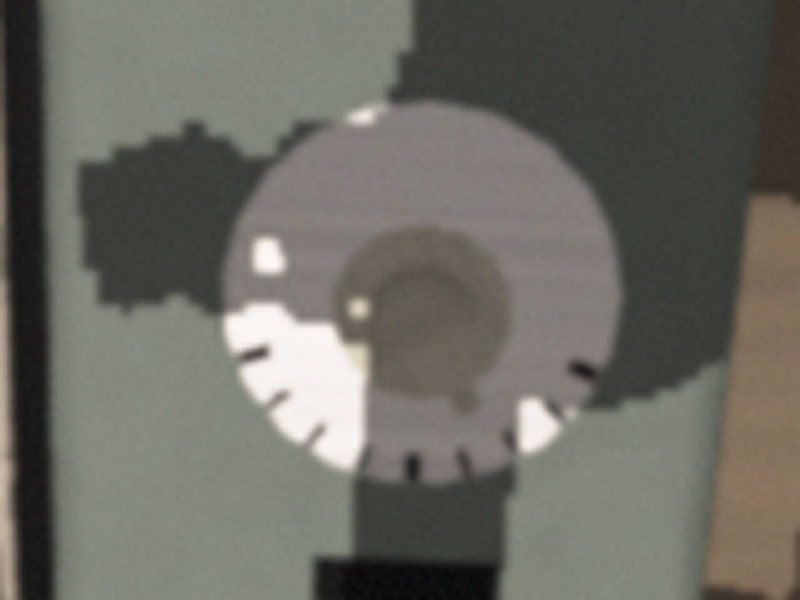

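```bash
python3 - <<'E'
from h import *
c=load('w5');i=c['img'][180:228,228:280,::-1]
i=np.clip((i.astype(float)-70)*4,0,255).astype(np.uint8)
cv2.imwrite('pics/w5d.png',cv2.resize(i,None,fx=12,fy=12,interpolation=cv2.INTER_CUBIC))
d=c['depth'][180:228,228:280]
e=np.clip((d-170)*4,0,255).astype(np.uint8);print(d.min(),d.max())
cv2.imwrite('pics/w5e.png',cv2.resize(np.clip((d-178)*8,0,255).astype(np.uint8),None,fx=12,fy=12,interpolation=cv2.INTER_NEAREST))
E
```

```text
0.0 240.75793
```

View pics/w5d.png

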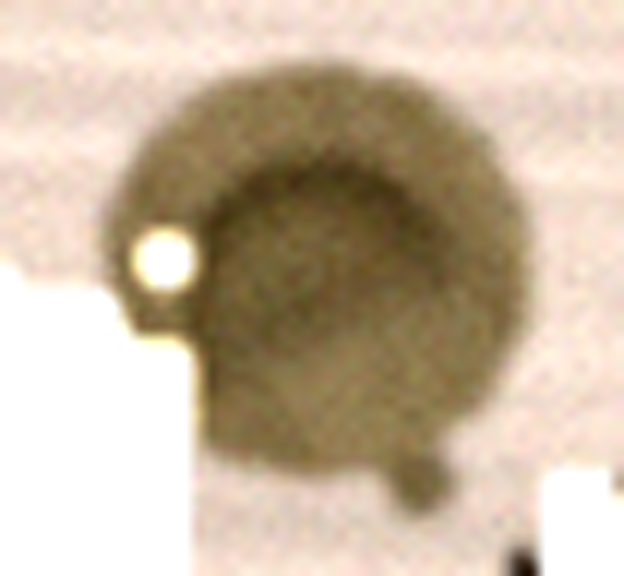

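View pics/w5e.png

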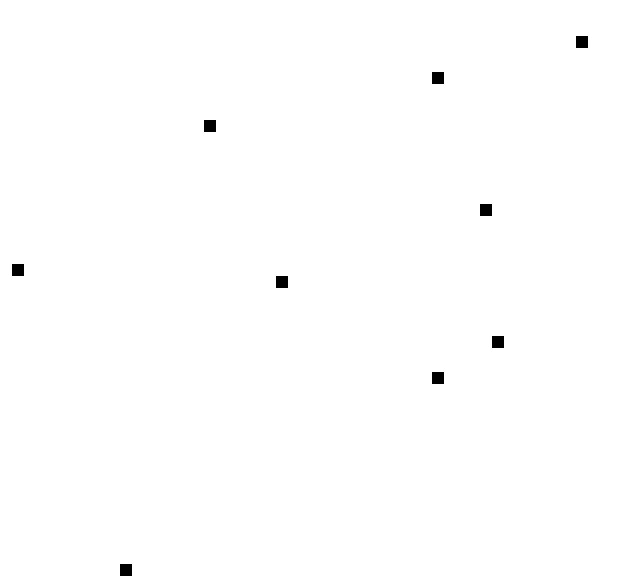

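```bash
python3 - <<'E'
from h import *
c=load('w5')
f=lambda X,Y:((X+.5)/12-.5+228,(Y+.5)/12-.5+180)
C=ray(c,*f(317,267),79)
print('collar c',C)
for z in (78,79,80):
  N=ray(c,*f(420,483),z);d=C-N;print('nib',N.round(1),'r',np.hypot(*d[:2]),'yaw',np.arctan2(d[1],d[0]))
print('collar r',(ray(c,*f(530,267),79)-ray(c,*f(105,267),79))/2)
P=cloud(c)
col=(P[...,2]>77.5)&(P[...,2]<81)&(np.hypot(P[...,0]-C[0],P[...,1]-C[1])<20)
sh=(P[...,2]>88.5)&(P[...,2]<95)&(np.hypot(P[...,0]-C[0],P[...,1]-C[1])<14)
v,u=np.nonzero(sh)
q=np.array([ray(c,a,b,91)[:2] for a,b in zip(u,v)])
m=q.mean(0);print('shaft centroid',m,len(q),'area-equivalent', 'min',q.min(0),'max',q.max(0))
w,V=np.linalg.eigh(np.cov(q.T));print(w**.5,V.round(3))
a=V[:,0]; a=a if a[0]>0 else -a
print('yaw from D short axis',np.arctan2(a[1],a[0]))
t=(q-m)@a; print('extent along',t.min(),t.max(), 'implied axis', m+a*(t.min()+ (2-.8)) , m+a*(t.max()-7.6))
b=np.array([-a[1],a[0]]);s=(q-m)@b;print('extent across',s.min(),s.max())
print((c['T'][:3,3]).round(1))
E
```

```text
collar c [511.52561933 -54.48967341  79.        ]
nib [495.4 -61.9  78. ] r 17.760232589722285 yaw 0.4287029682908324
nib [495.8 -61.8  79. ] r 17.386892609522334 yaw 0.43556318882153644
nib [496.2 -61.8  80. ] r 17.014406789186722 yaw 0.4427241318608116
collar r [  0.09310172 -14.55777446   0.        ]
shaft centroid [514.26254373 -53.05880891] 253 area-equivalent min [506.87741142 -62.16492912] max [520.80886766 -45.82214806]
[2.93790747 4.5676147 ] [[-0.9   -0.436]
 [-0.436  0.9  ]]
yaw from D short axis 0.4512801522178608
extent along -4.816618181988842 6.210059049857754 implied axis [511.00798685 -54.63608079] [513.0117504  -53.66498702]
extent across -8.574227392830704 8.670476963775915
[579.3 -51.8 293.4]
```

The nib is at (420,483) in the zoom and the D section's short axis agrees with it: shaft yaw is about 0.44, with the axis near (511,-54). Now a close look at the knob.

```bash
python3 - <<'E'
from h import *
c=load('w1');P=cloud(c)
for lo,hi in [(14,22),(33,42)]:
  m=(P[...,2]>lo)&(P[...,2]<hi)&(np.hypot(P[...,0]-437,P[...,1]+291)<40);q=P[m]
  r=cv2.minAreaRect(q[:,:2].astype(np.float32));print(lo,len(q),q.mean(0),r)
plan((440,-290,110),-1.9)
E
```

```text
14 694 [ 451.35088686 -297.40976791   18.61523438] ((450.3609313964844, -298.29644775390625), (47.07389831542969, 45.62135314941406), 62.24003601074219)
33 339 [ 450.03757368 -297.93984033   38.90349732] ((449.5196533203125, -297.99859619140625), (12.126177787780762, 41.83200454711914), 60.393802642822266)
shift [ 40.5 -72.3 238.8] turn [ 0.336 -0.    -0.001] rows 4.044133373652154 1.8003546574259583
```

Call:
drive_tool --commands '[100,0,-15,60,0.13,0,0,100,0,-30,120,0.26,0,0,100,10,-45,180,0.4,0,0,100,30,-60,235,0.526,0,0,100,40,-62,247,0.526,0,0,100,40,-62,247,0.526,0,0,100,40,-62,247,0.526,0,0]'

```text
time: 8.95
position: [450.1, -297.0, 110.6]
tcp_rot: [0.612, 0.355, -0.611, 0.355]
ft_force: [0.1, 0.3, 0.4]
grip_width: 85.4
```

```bash
python3 - <<'E'
from h import *
st();snap('wrist','w6');st()
c=load('w6');P=cloud(c)
for lo,hi in [(14,22),(35,42)]:
  m=(P[...,2]>lo)&(P[...,2]<hi)&(np.hypot(P[...,0]-450,P[...,1]+298)<40);q=P[m]
  r=cv2.minAreaRect(q[:,:2].astype(np.float32));print(lo,len(q),q.mean(0),r)
E
```

```text
t 8.95 p [ 450.1 -297.   110.6] psi -2.088 x [ 0.001  0.    -1.   ] q [-6.620e-01  3.790e-01  1.742e+00  1.000e-03  1.020e+00  1.426e+00] F [0.1 0.3 0.4] M [0.02 0.04 0.03] g 85.4
t 9.0 p [ 450.1 -296.9  110.7] psi -2.088 x [ 0.001 -0.    -1.   ] q [-6.620e-01  3.790e-01  1.742e+00  1.000e-03  1.020e+00  1.426e+00] F [0.4 1.1 0.1] M [-0.02 -0.05 -0.04] g 85.3
14 1482 [ 451.5598345 -299.407184    18.6037367] ((450.6125183105469, -298.7320251464844), (46.06247329711914, 46.223201751708984), 60.10933303833008)
35 698 [ 450.72062473 -298.93672021   39.00146662] ((449.6470947265625, -298.59515380859375), (11.627961158752441, 42.276451110839844), 60.02286148071289)
```

View pics/w6.png

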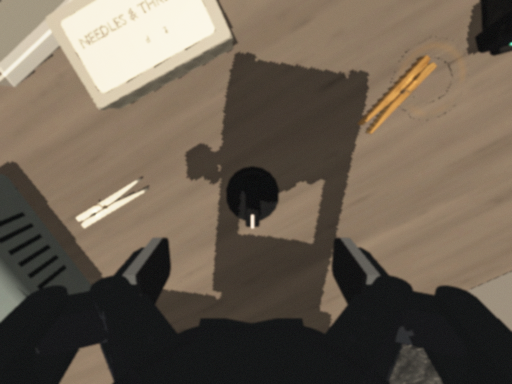

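Call:
drive_tool --commands '[100,50,1,1.5,0,0,0,100,80,1,1.5,0,0,0,100,88,1,1.5,0,0,0,100,88,1,1.5,0,0,0]'

```text
time: 9.5
position: [449.9, -299.8, 22.3]
tcp_rot: [0.612, 0.355, -0.611, 0.355]
ft_force: [0.0, -0.0, 0.2]
grip_width: 85.4
```

```bash
python3 - <<'E'
from h import *
st()
E
```

```text
t 9.5 p [ 449.9 -299.8   22.3] psi -2.089 x [ 0. -0. -1.] q [-0.666  0.502  1.826  0.     0.814  1.424] F [ 0.  -0.   0.2] M [-0.02 -0.04  0.03] g 85.4
```

Call:
drive_tool --commands '[50,0,0,0,0,0,0,20,0,0,0,0,0,0,4,0,0,0,0,0,0,4,0,0,0,0,0,0,4,0,0,0,0,0,0,4,0,0,0,0,0,0]' --force 70

```text
time: 10.25
position: [449.5, -300.7, 22.4]
tcp_rot: [0.612, 0.354, -0.612, 0.355]
ft_force: [-0.4, 0.1, 6.3]
grip_width: 10.2
```

```bash
python3 - <<'E'
from h import *
st()
E
```

```text
t 10.25 p [ 449.5 -300.7   22.4] psi -2.091 x [ 0.001 -0.    -1.   ] q [-0.668  0.502  1.826 -0.     0.813  1.424] F [-0.4  0.1  6.3] M [ 0.08  0.2  -0.03] g 10.2
```

Call:
drive_tool --commands '[4,-50,0,0,0,0,0,4,-105,0,0,0,0,0,4,-108,-17,-60,-0.15,0,0,4,-108,-34,-120,-0.32,0,0,4,-108,-51,-180,-0.49,0,0,4,-108,-65,-230,-0.66,0,0,4,-108,-69,-245,-0.82,0,0,4,-108,-69,-245,-0.963,0,0,4,-108,-69,-245,-0.963,0,0,4,-108,-69,-245,-0.963,0,0]'

```text
time: 11.5
position: [511.0, -53.7, 129.7]
tcp_rot: [0.379, 0.597, -0.379, 0.597]
ft_force: [0.2, -0.6, -1.0]
grip_width: 10.2
```

```bash
python3 - <<'E'
from h import *
st()
for n in ['scene','side','wrist']: snap(n,n[:2]+'7')
st()
a=cv2.imread('pics/sc7.png')[150:260,180:320];b=cv2.imread('pics/si7.png')[140:250,170:310]
cv2.imwrite('pics/ab7.png',np.hstack([cv2.resize(a,None,fx=2.8,fy=2.8,interpolation=cv2.INTER_CUBIC),cv2.resize(b,None,fx=2.8,fy=2.8,interpolation=cv2.INTER_CUBIC)]))
E
```

```text
t 11.5 p [511.  -53.7 129.7] psi -1.131 x [-0.  0. -1.] q [-0.187  0.326  1.771 -0.     1.045  0.944] F [ 0.2 -0.6 -1. ] M [-0.07 -0.01 -0.03] g 10.2
t 11.65 p [511.1 -53.9 129.9] psi -1.13 x [-0.  0. -1.] q [-0.187  0.326  1.771  0.     1.045  0.943] F [-0.9  0.1 -0.3] M [0.03 0.02 0.  ] g 10.2
```

View pics/ab7.png

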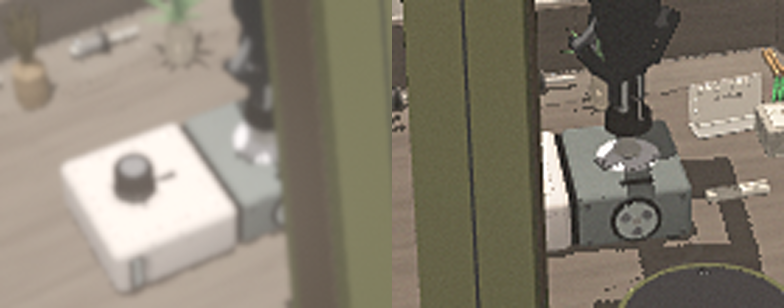

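View pics/wr7.png

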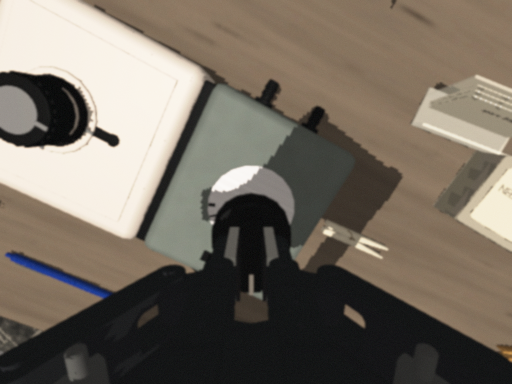

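```bash
python3 - <<'E'
from h import *
for f,(x,y) in [('w2',(200,135)),('w4',(225,150))]:
    c=load(f);i=c['img'][y:y+60,x:x+60,::-1]
    cv2.imwrite(f'pics/{f}z.png',cv2.resize(np.clip((i.astype(float)-10)*1.6,0,255).astype(np.uint8),None,fx=6.5,fy=6.5,interpolation=cv2.INTER_CUBIC))
    P=cloud(c);q=P[(P[...,2]>96)&(P[...,2]<114)&(np.hypot(P[...,0]-519,P[...,1]-102)<20)];print(f,np.median(q,0),len(q))
cv2.imwrite('pics/zz.png',np.hstack([cv2.imread('pics/w2z.png'),cv2.imread('pics/w4z.png')]))
E
```

```text
w2 [519.74001569 101.86176335 104.45875002] 1154
w4 [520.08678423 102.32896506 106.61797115] 1196
```

View pics/zz.png

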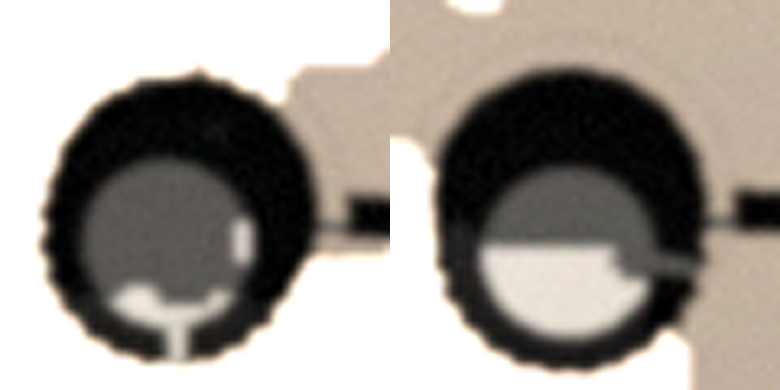

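Call:
drive_tool --commands '[4,12,0,0,0,0,0,4,17,0,0,0,0,0,4,19,0,0,0,0,0,4,21,0,0,0,0,0,4,21,0,0,0,0,0]'

```text
time: 12.28
position: [511.3, -53.5, 108.8]
tcp_rot: [0.378, 0.598, -0.378, 0.598]
ft_force: [-0.3, -0.3, -1.0]
grip_width: 10.2
```

```bash
python3 - <<'E'
from h import *
st()
E
```

```text
t 12.28 p [511.3 -53.5 108.8] psi -1.128 x [-0. -0. -1.] q [-0.186  0.352  1.796 -0.     0.993  0.941] F [-0.3 -0.3 -1. ] M [ 0.03  0.01 -0.02] g 10.2
```

Call:
drive_tool --commands '[4,1.5,0,0,0,0,0,4,3,0,0,0,0,0,4,3,0,0,0,0,0]'

```text
time: 12.65
position: [511.6, -53.5, 106.0]
tcp_rot: [0.378, 0.597, -0.378, 0.598]
ft_force: [0.3, 0.2, -0.2]
grip_width: 10.0
```

```bash
python3 - <<'E'
from h import *
st()
E
```

```text
t 12.65 p [511.6 -53.5 106. ] psi -1.128 x [ 0.001  0.    -1.   ] q [-0.186  0.356  1.8    0.     0.985  0.942] F [ 0.3  0.2 -0.2] M [ 0.07 -0.12 -0.04] g 10.0
```

Call:
drive_tool --commands '[4,2,0,0,0,0,0,4,4,0,0,0,0,0,4,6,0,0,0,0,0,4,6,0,0,0,0,0]'

```text
time: 13.15
position: [511.6, -53.5, 99.8]
tcp_rot: [0.378, 0.597, -0.378, 0.598]
ft_force: [2.8, 1.5, -1.1]
grip_width: 10.0
```

```bash
python3 - <<'E'
from h import *
st()
E
```

```text
t 13.15 p [511.6 -53.5  99.8] psi -1.128 x [ 0.  0. -1.] q [-0.186  0.364  1.807  0.     0.97   0.941] F [ 2.8  1.5 -1.1] M [ 0.21 -0.43  0.02] g 10.0
```

Call:
drive_tool --commands '[4,1.5,0.5,0,0,0,0,4,3,0.5,0,0,0,0,4,4,0.5,0,0,0,0,4,4,0.5,0,0,0,0]'

```text
time: 13.65
position: [511.6, -53.4, 96.4]
tcp_rot: [0.378, 0.598, -0.378, 0.598]
ft_force: [-0.4, 0.6, 5.5]
grip_width: 9.8
```

```bash
python3 - <<'E'
from h import *
st()
E
```

```text
t 13.65 p [511.6 -53.4  96.4] psi -1.128 x [ 0. -0. -1.] q [-0.186  0.369  1.81  -0.     0.963  0.942] F [-0.4  0.6  5.5] M [ 0.08  0.05 -0.  ] g 9.8
```

Call:
drive_tool --commands '[4,1,0,0,0,0,0,4,2,0,0,0,0,0,4,3,0,0,0,0,0,4,4,0,0,0,0,0,4,4,0,0,0,0,0]' --force 100

```text
time: 14.28
position: [511.7, -53.4, 93.3]
tcp_rot: [0.378, 0.597, -0.378, 0.598]
ft_force: [-2.2, 0.7, 12.8]
grip_width: 9.2
```

```bash
python3 - <<'E'
from h import *
st()
E
```

```text
t 14.28 p [511.7 -53.4  93.3] psi -1.128 x [ 0.001 -0.    -1.   ] q [-0.186  0.373  1.814 -0.     0.954  0.942] F [-2.2  0.7 12.8] M [0.17 0.35 0.04] g 9.2
```

Call:
drive_tool --commands '[4,1,0,0,0,0,0,4,2,0,0,0,0,0,4,2,0,0,0,0,0,4,2,0,0,0,0,0]'

```text
time: 14.78
position: [511.8, -53.4, 93.1]
tcp_rot: [0.378, 0.597, -0.378, 0.598]
ft_force: [-5.4, 1.9, 27.8]
grip_width: 9.4
```

```bash
python3 - <<'E'
from h import *
st();
for n in ['scene','side','wrist']: snap(n,n[:2]+'8')
st()
a=cv2.imread('pics/sc8.png')[150:260,180:320];b=cv2.imread('pics/si8.png')[140:250,170:310]
cv2.imwrite('pics/ab8.png',np.hstack([cv2.resize(a,None,fx=2.8,fy=2.8,interpolation=cv2.INTER_CUBIC),cv2.resize(b,None,fx=2.8,fy=2.8,interpolation=cv2.INTER_CUBIC)]))
E
```

```text
t 14.78 p [511.8 -53.4  93.1] psi -1.128 x [ 0.002 -0.001 -1.   ] q [-0.186  0.373  1.815 -0.     0.952  0.942] F [-5.4  1.9 27.8] M [ 0.32  1.05 -0.02] g 9.4
t 14.93 p [511.8 -53.4  93.1] psi -1.128 x [ 0.002 -0.001 -1.   ] q [-0.186  0.373  1.815 -0.     0.952  0.942] F [-6.   1.1 27.8] M [0.28 1.09 0.02] g 9.3
```

View pics/ab8.png

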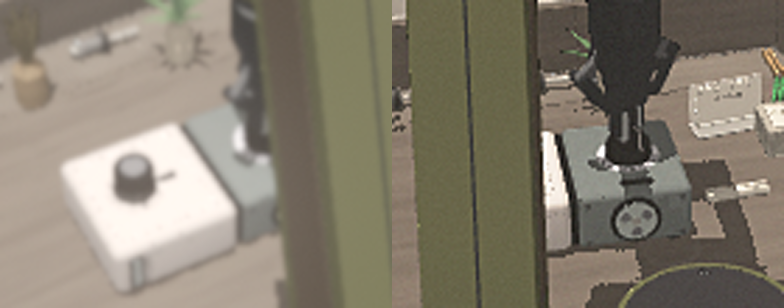

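View pics/wr8.png

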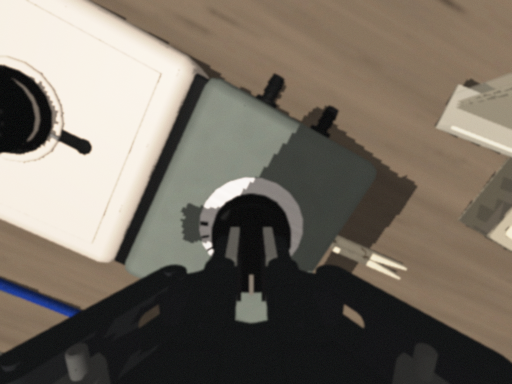

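The press is at its stop: 15 N more force moved it only 0.2 mm. The TCP is at z = 93.1, against 93.4 expected for a knob fully home and pressed. The knob sits low on the dial in both views, so I am handing in.

```bash
python3 - <<'E'
from h import *
print(order.hand_in());st()
E
```

```text
the job is handed in; nothing more can be done
None
the job is handed in; nothing more can be done
```

The job is handed in with the vent cap open and the knob home on the shaft, still gripped and pressed to its stop. No verdict was reported.

- **Vent cap:** I turned it anticlockwise until it hit the stop. The moment jumped to about 0.8 N m and the fingers slipped. Afterwards the index line read about 1.5 rad and the cap had risen about 2.2 mm.
- **Fitting the knob:** I gripped the knob by its bar and turned it to the shaft's yaw of about 0.44 rad. It then slid on with under 3 N of sideways force.
- **Priming:** Pressing met the spring, then the stop. The last 15 N moved the tool only 0.2 mm, to z = 93.1 mm, where a fully home, fully pressed knob should put it at 93.4 mm. I finished at about 28 N down with a 100 N grip, at roughly 15 s of the 54 s allowed.

**Checks that disagreed:** Camera and grip positions differed by 1–2 mm, within the stated calibration. I did not measure the bystanders again at the end. The white peg still looks in place in the last pictures, and the arm touched only the cap and the knob.

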